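Open the sprung tablet holder to its mark and hold it

ROBOT

A 6-joint arm with a two-finger parallel gripper is mounted at the origin on the work surface. World frame = base frame: x ahead of the robot, y to its left, z up, the work surface at z = 0. Lengths are in mm, angles in rad, forces in N, time in s.
With the tool pointing down it reaches from about 275 to 825 mm from the base axis. Payload 5.2 kg.
Tool frame: the origin (TCP) lies midway between the tips of the shut fingers; the grasp point (between the pads) lies 19 mm behind it; z points along the fingers, y is the line along which they close (so a half turn about z gives the same grasp; the last joint's range is limited). The gripper opens to 93 mm and grips with 3 to 60 N. Pads are 15 mm wide; open, the fingers measure 128 mm over their backs; the gripper's body (75 mm by 188 mm) begins 65 mm behind the grasp point.
Start: joints at [-1.497, 0.259, 1.535, -0, 1.348, -0.203], TCP at [150.324, -529.063, 195.453] pointing down, gripper open.
Joint ranges: [-3.14, 3.14], [-0.91, 2.08], [0.19, 2.58], [-1.22, 4.36], [0.22, 2.71], [-3.12, 3.12]. Speed limits (rad/s): [2.57, 2.57, 3.14, 3.14, 3.14, 3.14].

INTERFACE

Orientations are given as a unit quaternion [w, x, y, z].
In Python, from cell import robot gives the robot as it stands.
- The arm moves only by the tool jog_arm, never from a script. Its argument "moves" is text: rows parted by semicolons, each of 7 numbers parted by spaces: the shift along the world's x, y, z as a fraction of full scale, then the turn, a rotation vector about the world's x, y, z as a fraction of full scale, then the opening, from -1 (shut) to 1 (fully open). In form: tx ty tz wx wy wz fingers; .... A call has 1 to 5 rows; each row shifts and turns the commanded pose from where the row before left it; what a row does not reach is not made up. Full scale, the value 1, is 4 cm for a shift and 5 degrees for a turn. A row lasts 1/8 s, in which the tool goes at most 62.5 mm and 10.7 degrees, less where a joint would pass 70% of its speed; a pose out of reach is approached as far as the arm can. A call with a number of a shift or a turn outside -1 to 1 is refused whole. A call with a gripper value outside its range is refused whole. The fingers move at their own pace and stop on an object; "newtons" is the grip in N (left out, the last holds). Time passes only in rows, so rows that do not move let the fingers close. It gives the time, the measured TCP pose, the force, the opening and the grip force at its end, in the units of the state.
- robot.read_state(): the state, without advancing time (a new reading comes with each control period).
- robot.get_image(name): name is "scene" or "top"; returns a dict with "color" (384x512x3 uint8, blue, green, red), "fovy" (degrees; the focal length in pixels is half the picture's height over the tangent of half this angle, whatever the lens; pixels are square), "cx", "cy" (the principal point, pixels), "R" (3x3) and "t" (3): a world point X has camera coordinates R X + t. Camera axes: x right, y down, z forward; pixel columns grow to the right and rows downward; lengths in mm; the calibration is good to about 2 mm. A picture is of the moment at which its call begins. There is no depth.
- robot.hand_in(): hands the job in; it is judged then, once.
Trained networks look in a picture, given as the dict that the camera call returned (one of the last four; its "shot" number tells which), for a name from the list of things; names that differ only in an ending like _2 or _b are one class to them, and where a whole thing is asked for, a point or a joint stands for the part that bears it (a point fixed in the world has none). Each returns a list of dicts, best first, with "confidence" (0 to 1); they miss things now and then, are a little off and sometimes report something else, mostly with a low value. They report only what shows in the picture. A call takes as long as a camera call. They do not tell look-alikes from the thing itself.
- robot.regions_of(picture, target): "mask" (384x512 bool, what is visible of it) and "centre" ([column, row] in pixels, amid what is visible of it).
The state is a dict: "clock": time; "qpos": joint angles; "joint_velocities": joint speeds; "joint_efforts": joint torques, N m; "eef_pos": TCP position; "tool_rot": TCP orientation; "ft_force": force on the tool from outside, world axes, zero at the start; "torque": the same for the moment, N m; "opening": finger opening in mm; "grip_force": force on a finger pad.
Only numpy, scipy, OpenCV 4.12 (cv2) and the standard library are available. Lean on these libraries where they do the work, as an engineer would, in place of code of your own. Each camera call takes 0.05 s, during which the arm holds its last target. There are 200 camera calls.

TASK

The tablet holder stuck to the worktop is shut and I want to slip the tablet into it with both hands. Take the holder's top jaw by its tab and draw the telescope out along its own line, first the thick sleeve out to its stop and then the thin rod against its stiffer spring, until the dark band on the rod is at the mouth of the sleeve, never pulling the rod all the way to its end. Finish while still holding the jaw there, with the stand and its lean as they were and the other things on the worktop left where they are.

Things in the scene. Friction and masses are not known exactly. Their poses are not given: they have to be found in the camera images.
- stand: White suction foot of the tablet holder, a dome 92 mm across with a grey ball clamp on top, fixed to the worktop. Origin at the centre of its underside, z up; its x axis is the screen side (where ledge and jaw lips point), y the width. The lean pivot (ball) is 62 mm above the origin.
- holder (a joint): Lean of the holder about the ball, rad: 0 upright, positive leans the top backwards, towards the stand's -x. Starts between 0.12 and 0.42; stiff (8 N m), it stays as set unless forced. In the holder's frame z is the telescope's line and x the screen side.
- collar (a point): Centre of the mouth of the white housing tube (grey collar 36 mm across), on the telescope's line 102 mm from the ball; axes as the holder (z outward along the telescope, x screen side). It should not move.
- sleeve (a joint): How far the thick aluminium sleeve (21 mm across, collar 28 mm) is out of the housing, m: 0 shut, 0.060 at its stop. Soft spring: 3 N rising to 4.2 N, with the parts' weight 4.5 to 6.5 N of pull. Being the softer, it runs to its stop before the rod starts to come out. It pulls shut when let go.
- rod (a joint): How far the thin steel rod (12 mm across) with the jaw is out of the sleeve, m: 0 shut, 0.080 at its end stop. Stiffer spring: 7 N at 0, 10 N at 0.050, plus 1.5 N of weight and friction; pulls shut when let go. A dark band 10 mm wide goes round the rod: at 0.045 it begins to show above the sleeve's collar, at 0.050 (the mark) it is half out, at 0.055 whole.
- tab (a point): Grip point on the white upright tab on top of the jaw, on the telescope's line, 156 mm from the ball when shut. Axes as the holder: z is the pulling direction. Tab 12 mm thick (x), 28 wide (y), 34 high; the point is 10 mm below its top, 22 mm above the jaw's crossbar, which is 64 mm wide (y) and reaches from 12 mm behind to 42 mm in front of the line (x). Beside and above it is free.
- tablet: Tablet lying face up beside the holder, dark screen, 203 x 122 x 8 mm. Origin at the centre of its underside. To be left where it is.
- spice_jar: Amber spice jar, 44 mm across, 95 mm tall, beside the holder; origin under its centre. Left alone.
- mug: White mug, 80 mm across, 92 mm tall, beside the holder; origin under its centre. Left alone.
- pepper_mill: Dark wooden pepper mill, 54 mm across, 154 mm tall; origin under its centre. Left alone.
- tub: White screw-top tub, 58 mm across, 85 mm tall; origin under its centre. Left alone.
- squeezer: Yellow lemon squeezer dish, 112 mm across, 48 mm tall; origin under its centre. Left alone.
- spoon: Wooden spoon lying flat, 260 mm long; origin near the middle of its underside. Left alone.
There are look-alikes about, which are no part of the job. What is shaped like the stand but purple or turquoise is not meant.

How it is judged (in metres and radians):
On the way, in this order (a step that is already met when the one before it is completed fails the run):
1. the thick sleeve is drawn out to its stop (value of joint sleeve above 0.055 m), for 0.05 s.
2. the rod is drawn out until its dark band is at the mouth of the sleeve (value of joint sleeve above 0.055 m and value of joint rod between 0.042 and 0.058 m), for 0.3 s.
At the end, for the whole second after the job is handed in: The fingers hold the jaw (over 3 N) still and over 250 mm up, sleeve at its stop (over 55 mm out), rod 42 to 58 mm out so that its band is at the sleeve's mouth; collar within 15 mm and stand within 10 mm of their start, the other things within 30 mm (all of step 2 and velocity of joint rod between -0.02 and 0.02 m/s and contact force between the fingers and rod above 3 N and height (world z) of tab above 0.25 m and distance of collar from where it was at the start of the episode below 0.015 m and distance of stand from where it was at the start of the episode below 0.01 m and distance of each of tablet, spice_jar, mug, pepper_mill, tub, squeezer, spoon from where it was at the start of the episode below 0.03 m); the arm keeps its last pose, push and grip.
It fails at once if the rod is pulled to its end stop (value of joint rod above 0.074 m).
It fails at once if the holder's lean is forced (its collar shifts by more than 20 mm) (distance of collar from where it was at the start of the episode above 0.02 m).
It fails at once if another thing on the worktop is knocked away by over 30 mm (distance of any of tablet, spice_jar, mug, pepper_mill, tub, squeezer, spoon from where it was at the start of the episode above 0.03 m).
It also fails if it takes over 35 s, if anything falls off the work surface, if the arm or the gripper's body presses on something with over 40 N, if the wrist force passes 120 N, or if a joint passes its speed limit or range.

## Working session

There is one attempt and no reset: what is moved stays moved. The work goes in short steps, Python scripts to look and compute and a tool call to move; the robot and the scene stay as the last step left them, time stands still between calls to the robot, and variables do not carry over. Pictures are saved under pics/ and viewed, at most 10 in all, crops included, and the job is handed in when it is done.

Besides the shell and the picture viewer there is one more tool, called after "Call:" by a JSON object that holds its "method" and its "body". jog_arm: Moves the arm, as the interface text tells. Its arguments: {"type":"object","properties":{"moves":{"type":"string"},"newtons":{"type":"number"}},"required":["moves"]}

```bash
mkdir -p pics; ls; cat > a.py <<'E'
from cell import robot
import cv2,numpy as np,pickle
d={}
ims=[]
for n in("scene","top"):
    p=robot.get_image(n);d[n]=p;ims.append(p["color"])
    print(n,p["fovy"],p["cx"],p["cy"],np.round(p["R"],3).tolist(),np.round(p["t"],1))
    for t in("stand","holder","collar","sleeve","rod","tab"):
        try:
            for r in robot.regions_of(p,t)[:4]:
                ys,xs=np.where(r["mask"]);print(t,round(r["confidence"],2),np.round(r["centre"]),len(xs),xs.min(),xs.max(),ys.min(),ys.max())
        except Exception as e: print(t,e)
pickle.dump(d,open("d0.pkl","wb"))
cv2.imwrite("pics/s0.png",cv2.resize(ims[0],(768,576)));cv2.imwrite("pics/t0.png",cv2.resize(ims[1],(768,576)))
print(robot.read_state())
E
python3 a.py
```

```text
pics
scene 45.551960790577525 250.11841996523856 192.70536565222022 [[0.514, 0.858, -0.015], [0.614, -0.379, -0.693], [-0.6, 0.347, -0.721]] [-286.  -247.6 1881.1]
stand 0.77 [254. 225.] 1366 239 269 181 248
stand 0.68 [256. 164.] 814 242 270 139 191
stand 0.67 [282. 267.] 1468 268 302 234 295
stand 0.64 [210. 200.] 1115 197 223 166 224
holder 0.96 [285. 258.] 959 274 302 234 283
holder 0.87 [254. 160.] 656 246 269 138 182
holder 0.85 [209. 187.] 851 196 222 166 211
holder 0.67 [254. 207.] 904 240 270 182 231
collar 0.94 [206. 190.] 795 196 221 165 210
collar 0.93 [287. 257.] 1003 274 303 233 282
collar 0.93 [256. 162.] 757 245 270 138 183
collar 0.6 [255. 206.] 915 238 268 182 232
sleeve 0.84 [286. 249.] 445 273 302 234 261
sleeve 0.79 [252. 150.] 335 245 269 138 161
sleeve 0.71 [206. 177.] 363 196 219 166 189
sleeve 0.59 [249. 194.] 355 239 264 181 206
rod 0.61 [291. 248.] 513 274 302 233 263
rod 0.58 [254. 149.] 302 246 270 139 160
rod 0.57 [209. 178.] 385 196 220 166 190
rod 0.56 [248. 194.] 406 239 265 181 207
tab 0.83 [256. 152.] 367 246 269 138 162
tab 0.66 [285. 245.] 478 274
[... 1292 characters left out ...]
k': 0.7, 'qpos': array([-1.49682338e+00,  2.58557723e-01,  1.53498361e+00,  3.48310300e-05,
        1.34801868e+00, -2.02803600e-01]), 'joint_velocities': array([-0.00147216, -0.00197449,  0.0007925 ,  0.00122317, -0.00043957,
        0.00037734]), 'joint_efforts': array([-2.86329387e-04, -4.37060809e+01, -2.84259403e+01,  7.20968144e-02,
        3.11388262e-02, -3.68329700e-05]), 'eef_pos': array([ 150.32538537, -529.06796862,  195.482104  ]), 'tool_rot': array([1.73779902e-05, 9.90440146e-01, 1.37943164e-01, 1.58995371e-05]), 'ft_force': array([-0.21373821, -0.41836121,  0.12055854]), 'torque': array([-0.01851949, -0.00075693,  0.05481531]), 'grip_force': 0.0, 'opening': 93.03812552932908}
```

```bash
python3 -c "
import pickle,cv2
d=pickle.load(open('d0.pkl','rb'))
a=d['scene']['color'][110:310,150:350];b=d['top']['color'][80:280,160:360]
cv2.imwrite('pics/c0.png',cv2.resize(a,(600,600),interpolation=2));cv2.imwrite('pics/c1.png',cv2.resize(b,(600,600),interpolation=2))"
```

```text
(no output)
```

View pics/c0.png

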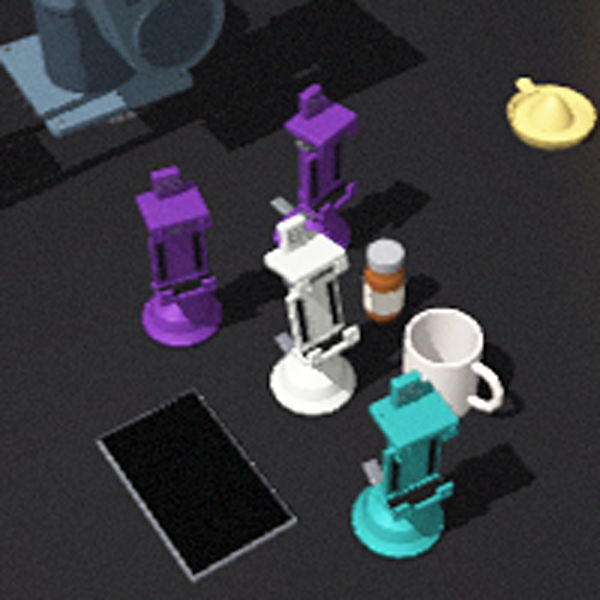

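View pics/c1.png

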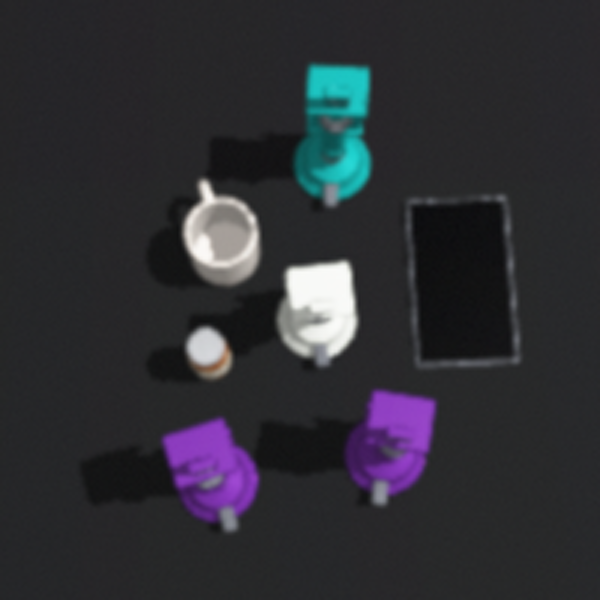

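View pics/t0.png

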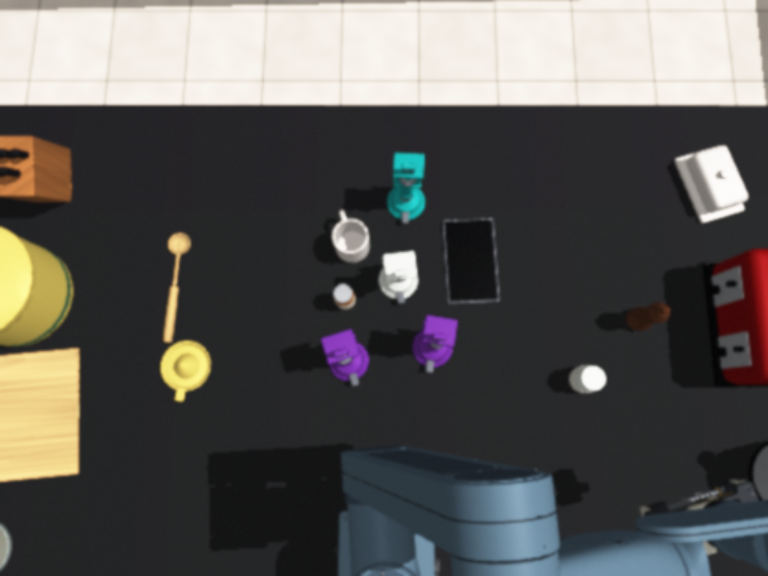

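```bash
python3 -c "
import pickle,cv2,numpy as np
d=pickle.load(open('d0.pkl','rb'))
a=d['scene']['color'][180:250,230:280];b=d['top']['color'][155:225,240:290]
f=lambda i:cv2.resize(np.clip(i.astype(float)*1.0,0,255).astype('u1'),(400,560),interpolation=cv2.INTER_CUBIC)
im=np.hstack([f(a),f(b)])
for k in range(0,800,80): cv2.line(im,(k,0),(k,6),(0,255,255),1)
for k in range(0,560,80): cv2.line(im,(0,k),(6,k),(0,255,255),1)
cv2.imwrite('pics/c2.png',im)"
```

```text
(no output)
```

View pics/c2.png

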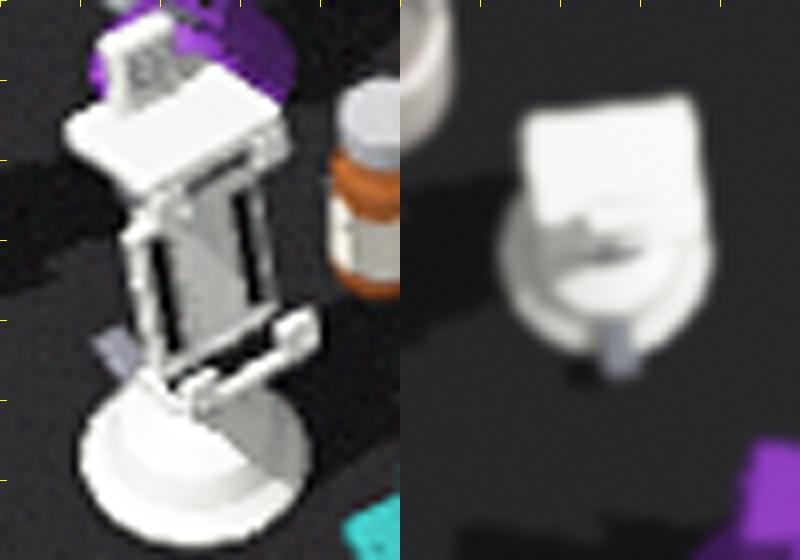

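```bash
cat > fit.py <<'E'
import pickle,numpy as np
from scipy.optimize import least_squares
d=pickle.load(open('d0.pkl','rb'))
def proj(n,X):
    p=d[n];c=np.atleast_2d(X)@np.array(p["R"]).T+p["t"];f=192/np.tan(np.radians(p["fovy"])/2)
    return c[:,:2]/c[:,2:]*f+[p["cx"],p["cy"]]
def H(v,L): # holder frame point (z from ball) -> world
    x,y,yaw,l=v[:4];s,c=np.sin(l),np.cos(l)
    L=np.atleast_2d(L);X=np.c_[c*L[:,0]-s*L[:,2],L[:,1],s*L[:,0]+c*L[:,2]+62]
    a,b=np.cos(yaw),np.sin(yaw)
    return np.c_[a*X[:,0]-b*X[:,1]+x,b*X[:,0]+a*X[:,1]+y,X[:,2]]
S=lambda u:np.array(u)/8+[229.6,179.6]
T=lambda u:np.array(u)/8+[189.6,154.6]
bar=[[42,-32,134],[42,32,134],[-12,-32,134],[-12,32,134]]
tab=[[-6,-14,166],[-6,14,166],[6,-14,166],[6,14,166]]
th=np.linspace(0,2*np.pi,181)
def res(v,full=False):
    r=[proj("scene",H(v,bar))-S([[140,192],[287,112],[67,130],[215,68]]),
       proj("scene",H(v,tab))-S([[97,40],[155,12],[110,50],[172,22]]),
       proj("top",H(v,bar[:2]))-T([[693,96],[523,115]])]
    C=np.c_[v[0]+46*np.cos(th),v[1]+46*np.sin(th),0*th+4]
    s,t=proj("scene",C),proj("top",C)
    e=[s[:,0].min()-S([80,0])[0],s[:,0].max()-S([310,0])[0],s[:,1].max()-S([0,545])[1],
       t[:,0].min()-T([498,0])[0],t[:,0].max()-T([713,0])[0],t[:,1].max()-T([0,355])[1]]
    return np.r_[np.concatenate(r).ravel(),e]
if __name__=="__main__":
    o=least_squares(res,[450,0,0,.2],loss="soft_l1");v=o.x
    print(np.round(v,3),np.round(res(v),1))
    np.save("v.npy",v);print("tab",H(v,[[0,0,156]]),"collar",H(v,[[0,0,102]]))
E
python3 fit.py
```

```text
[ 631.934  -30.395   40.32  -447.504] [ 15.1  -4.9 -22.1   5.5  24.4  -6.1 -13.4   2.1  14.9  -1.6  -0.7   2.1
  13.3  -0.8  -2.7   2.9 -38.1  44.7  -0.6  51.7   0.2  -0.3   2.1   1.6
   0.7  -2.5]
tab [[498.60528204  46.0270708   88.81682929]] collar [[544.75748395  19.57324616  79.53408069]]
```

```bash
sed -i 's/\[450,0,0,.2\],loss="soft_l1")/[630,-15,0,.25],loss="soft_l1",x_scale=[10,10,.1,.1])/' fit.py; python3 fit.py
```

```text
[ 6.25653e+02 -2.69970e+01  9.90000e-02  1.92000e-01] [ 0.6 -0.6 -0.4 -0.3 -0.8 -0.9 -2.2 -2.4  0.   0.   0.4 -0.5  0.7  0.5
  0.6 -0.1  0.  -0.4  0.5 -0.8  0.1 -0.4  0.3  0.7 -0.3 -0.8]
tab [[596.02361668 -29.94832036 215.13185433]] collar [[606.28007033 -28.92656175 162.12467398]]
```

```bash
cat > go.py <<'E'
import sys,numpy as np
from scipy.spatial.transform import Rotation as R
from cell import robot
from fit import H
v=np.load("v.npy")
def target(h): # TCP at distance h from ball
    P=H(v,[[0,0,h]])[0];o=H(v,[[0,0,0]])[0]
    z=-(H(v,[[0,0,1]])[0]-o); y=-(H(v,[[0,1,0]])[0]-o); x=np.cross(y,z)
    return P,R.from_matrix(np.c_[x,y,z])
if __name__=="__main__":
    s=robot.read_state();P,Q=target(float(sys.argv[1]));q=s["tool_rot"]
    C=R.from_quat([q[1],q[2],q[3],q[0]])
    print("shift/40:",np.round((P-s["eef_pos"])/40,3),"rot/5deg:",np.round(np.degrees((Q*C.inv()).as_rotvec())/5,3))
    print(P,s["clock"],s["eef_pos"],s["opening"],s["grip_force"],s["ft_force"],s["qpos"])
    print("h",H(v,[[0,0,1]])[0]-H(v,[[0,0,0]])[0])
E
python3 go.py 230
```

```text
shift/40: [10.791 12.443  2.307] rot/5deg: [ 0.412 -2.164 -2.027]
[581.96847651 -31.34850808 287.77132369] 0.7 [ 150.32538537 -529.06796862  195.482104  ] 93.03812552932908 0.0 [-0.21373821 -0.41836121  0.12055854] [-1.49682338e+00  2.58557723e-01  1.53498361e+00  3.48310300e-05
  1.34801868e+00 -2.02803600e-01]
h [-0.18993433 -0.01892146  0.98161445]
```

Call:
{"method": "jog_arm", "body": {"moves": "0 0 1 0 0 0 1; 0.3 0.5 1 0 0 0 1; 0.5 0.7 0.9 0 0 0 1; 0.8 0.9 0 0 0 0 1; 0.8 0.9 0 0 0 0 1"}}

```text
clock: 1.32
eef_pos: [247.0, -408.3, 312.1]
tool_rot: [0.001, 0.991, 0.137, 0.0]
ft_force: [0.7, -0.6, -0.1]
opening: 93.1
grip_force: 0.0
```

Call:
{"method": "jog_arm", "body": {"moves": "0.8 0.9 0 0 0 0 1; 0.8 0.9 0 0 0 0 1; 0.8 0.9 0 0 0 -0.4 1; 0.8 0.9 0 0 -0.4 -0.4 1; 0.8 0.9 0 0 -0.4 -0.4 1"}}

```text
clock: 1.95
eef_pos: [407.4, -227.7, 311.6]
tool_rot: [0.004, 0.996, 0.085, 0.035]
ft_force: [1.2, -0.4, -0.7]
opening: 92.7
grip_force: 0.0
```

Call:
{"method": "jog_arm", "body": {"moves": "0.8 0.9 0 0.1 -0.4 -0.4 1; 0.8 0.9 0 0.1 -0.4 -0.4 1; 0.8 0.9 0 0.1 -0.4 0 1; 0.8 0.9 0 0.1 0 0 1; 0 0 0 0 0 0 1"}}

```text
clock: 2.58
eef_pos: [535.4, -82.6, 311.3]
tool_rot: [-0.009, 0.995, 0.052, 0.088]
ft_force: [-0.2, -0.7, -0.6]
opening: 92.7
grip_force: 0.0
```

```bash
python3 go.py 230
```

```text
shift/40: [ 1.164  1.282 -0.588] rot/5deg: [-0.074 -0.187 -0.066]
[581.96847651 -31.34850808 287.77132369] 2.575 [535.41189382 -82.62411973 311.27857357] 92.68039767490588 0.0 [-0.22304348 -0.72135908 -0.61931938] [-0.43062321  0.07062328  1.49854049  0.09763703  1.4249475   1.02880173]
h [-0.18993433 -0.01892146  0.98161445]
```

Call:
{"method": "jog_arm", "body": {"moves": "0.6 0.65 -0.2 -0.07 -0.19 -0.07 1; 0.56 0.63 -0.2 0 0 0 1; 0 0 -0.19 0 0 0 1; 0 0 0 0 0 0 1; 0 0 0 0 0 0 1"}}

```text
clock: 3.2
eef_pos: [580.3, -35.0, 288.2]
tool_rot: [-0.004, 0.994, 0.047, 0.096]
ft_force: [1.0, -0.7, 1.5]
opening: 92.8
grip_force: 0.0
```

```bash
python3 go.py 141; python3 - <<'E'
from cell import robot
import cv2,numpy as np
a=robot.get_image("scene")["color"][140:240,210:310];b=robot.get_image("top")["color"][110:210,220:320]
cv2.imwrite("pics/c3.png",np.hstack([cv2.resize(i,(400,400),interpolation=2) for i in(a,b)]))
E
```

```text
shift/40: [ 0.465  0.133 -2.196] rot/5deg: [0.01  0.005 0.067]
[598.87263158 -29.66449852 200.40763756] 3.2 [580.27009673 -34.99632915 288.23796778] 92.7826634041891 0.0 [ 0.99285113 -0.71296579  1.4953053 ] [-0.30210151  0.13670136  1.48079576  0.07484133  1.3465149   1.16497427]
h [-0.18993433 -0.01892146  0.98161445]
```

View pics/c3.png

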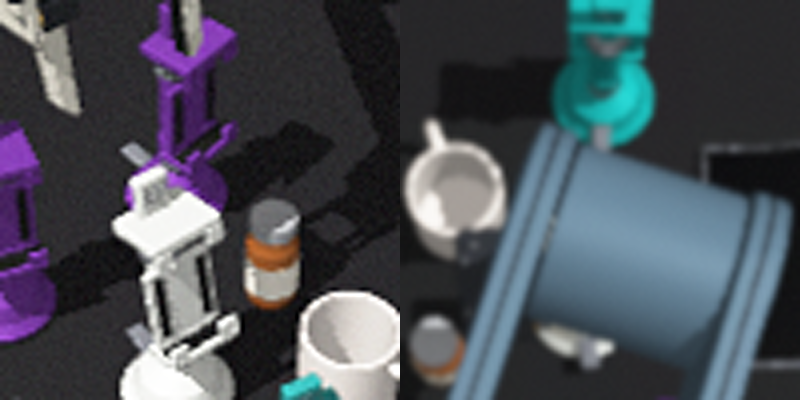

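```bash
python3 -c "
from fit import *
v=np.load('v.npy');print(proj('scene',[[580.3,-35,288.2]]),proj('scene',H(v,[[0,0,166],[0,0,156]])))"
```

```text
[[242.37653295 165.57067231]] [[246.72579401 183.41679549]
 [247.17238054 186.11556758]]
```

Call:
{"method": "jog_arm", "body": {"moves": "0.13 0.07 -0.6 0 0 0.07 1; 0.12 0.06 -0.6 0 0 0 1; 0 0 0 0 0 0 1; 0 0 0 0 0 0 1"}}

```text
clock: 3.8
eef_pos: [591.1, -29.2, 241.1]
tool_rot: [-0.004, 0.994, 0.05, 0.097]
ft_force: [-1.5, 0.1, 0.9]
opening: 92.8
grip_force: 0.0
```

```bash
python3 go.py 141
```

```text
shift/40: [ 0.194 -0.012 -1.017] rot/5deg: [ 0.01   0.019 -0.014]
[598.87263158 -29.66449852 200.40763756] 3.8 [591.10471189 -29.16845458 241.08199143] 92.77479760023647 0.0 [-1.45261048  0.08676676  0.93719706] [-0.28590534  0.1764031   1.54630471  0.07576908  1.23972567  1.16610903]
h [-0.18993433 -0.01892146  0.98161445]
```

Call:
{"method": "jog_arm", "body": {"moves": "0.1 0 -0.5 0 0 0 1; 0.09 -0.01 -0.52 0 0 0 1; 0 0 0 0 0 0 1; 0 0 0 0 0 0 1"}}

```text
clock: 4.3
eef_pos: [599.0, -29.4, 200.8]
tool_rot: [-0.004, 0.994, 0.05, 0.097]
ft_force: [-1.1, 1.0, -0.3]
opening: 93.1
grip_force: 0.0
```

```bash
python3 go.py 141; python3 - <<'E'
from cell import robot
import cv2,numpy as np
a=robot.get_image("scene")["color"][150:220,205:295]
cv2.imwrite("pics/c4.png",cv2.resize(a,(720,560),interpolation=2))
E
```

```text
shift/40: [-0.004 -0.007 -0.009] rot/5deg: [ 0.012  0.028 -0.017]
[598.87263158 -29.66449852 200.40763756] 4.3 [599.03635072 -29.39268444 200.755997  ] 93.07313682634361 0.0 [-1.12966851  1.01235547 -0.34690247] [-0.28206166  0.21558092  1.59659508  0.07790636  1.14947582  1.16235893]
h [-0.18993433 -0.01892146  0.98161445]
```

View pics/c4.png

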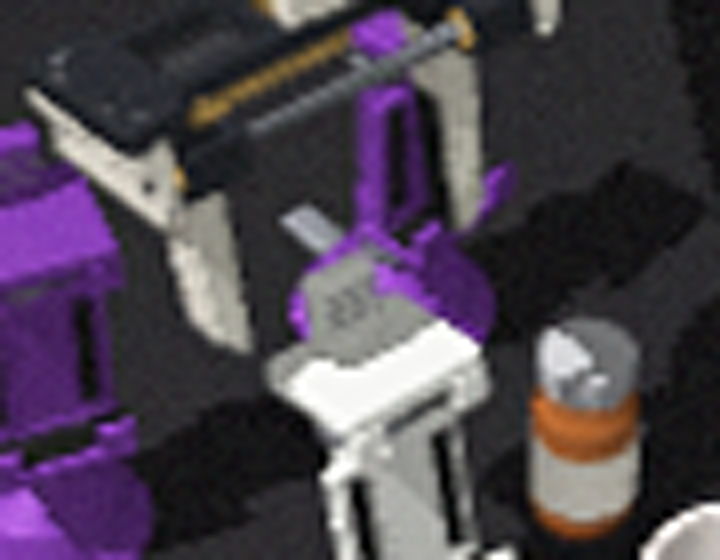

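```bash
python3 -c "
from fit import *
v=np.load('v.npy')
for dx in (-7,0,7): print(proj('scene',H(v,[[dx,-46.5,141],[dx,-60,141],[dx,46.5,141],[dx,60,141]])).round(1).tolist())
S=lambda u:np.array(u)/8+[204.6,149.6]
print(S([[250,350],[170,255],[465,228],[480,200]]))
print('tab/bar',proj('scene',H(v,tab+bar)).round(1).tolist(), S([[310,275],[405,245],[275,380],[330,430],[485,350],[490,385]]))
from cell import robot
p=robot.get_image('top');import cv2
cv2.imwrite('pics/c5.png',cv2.resize(p['color'][130:220,220:310],(600,600),interpolation=2))"
```

```text
[[233.8, 196.0], [230.1, 198.0], [258.8, 182.5], [262.3, 180.6]]
[[235.1, 197.0], [231.4, 199.0], [260.2, 183.4], [263.7, 181.5]]
[[236.5, 198.0], [232.7, 200.1], [261.6, 184.4], [265.1, 182.5]]
[[235.85  193.35 ]
 [225.85  181.475]
 [262.725 178.1  ]
 [264.6   174.6  ]]
tab/bar [[241.7, 184.6], [249.4, 180.6], [244.1, 186.3], [251.7, 182.2], [247.7, 203.0], [265.0, 193.3], [237.2, 194.9], [254.3, 185.7]] [[243.35  183.975]
 [255.225 180.225]
 [238.975 197.1  ]
 [245.85  203.35 ]
 [265.225 193.35 ]
 [265.85  197.725]]
```

View pics/c5.png

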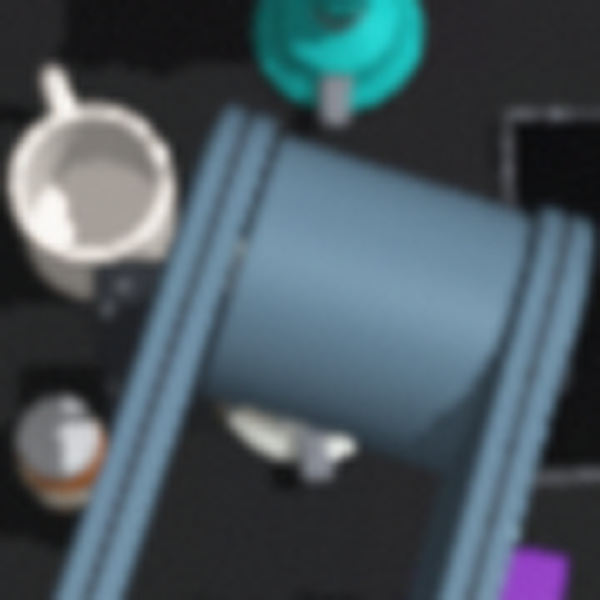

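Call:
{"method": "jog_arm", "body": {"moves": "0 0 0 0 0 0 0; 0 0 0 0 0 0 0; 0 0 0 0 0 0 -0.05; 0 0 0 0 0 0 -0.05", "newtons": 35}}

```text
clock: 4.9
eef_pos: [598.3, -29.0, 199.0]
tool_rot: [-0.005, 0.994, 0.05, 0.096]
ft_force: [0.6, 0.3, 0.2]
opening: 57.2
grip_force: 0.0
```

```bash
python3 - <<'E'
from cell import robot
import cv2,numpy as np
s=robot.read_state();print(s["opening"],s["grip_force"],s["ft_force"],s["eef_pos"])
a=robot.get_image("scene")["color"][150:220,205:295]
cv2.imwrite("pics/c6.png",cv2.resize(a,(720,560),interpolation=2))
E
```

```text
57.19847263921393 0.0 [0.62773868 0.30936862 0.18336451] [598.30122925 -29.0117132  199.04612586]
```

View pics/c6.png

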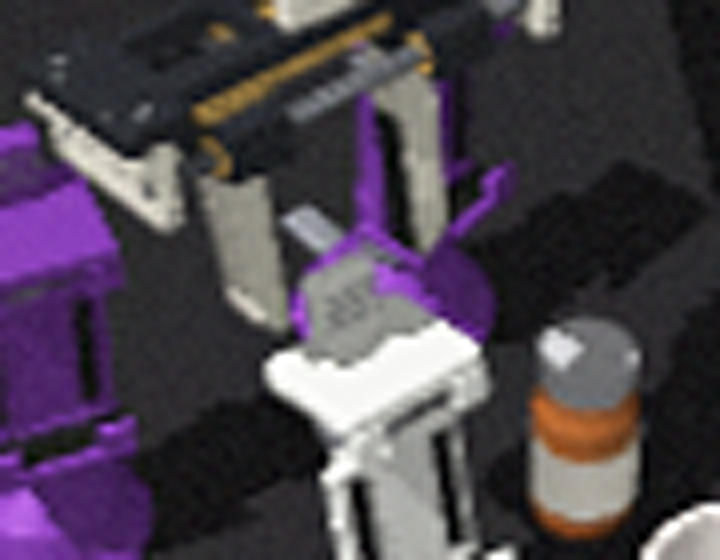

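Call:
{"method": "jog_arm", "body": {"moves": "0 0 0 0 0 0 -0.2; 0 0 0 0 0 0 -0.2; 0 0 0 0 0 0 -0.2"}}

```text
clock: 5.32
eef_pos: [598.3, -29.1, 199.0]
tool_rot: [-0.005, 0.994, 0.05, 0.096]
ft_force: [-0.7, -0.2, 0.1]
opening: 37.3
grip_force: 0.0
```

Call:
{"method": "jog_arm", "body": {"moves": "0.01 0 -0.05 0 0 0 -0.2; 0 0 0 0 0 0 -0.2"}}

```text
clock: 5.58
eef_pos: [598.6, -29.1, 196.7]
tool_rot: [-0.005, 0.994, 0.05, 0.096]
ft_force: [0.6, -0.2, -0.6]
opening: 37.2
grip_force: 0.0
```

Call:
{"method": "jog_arm", "body": {"moves": "0.01 0 -0.05 0 0 0 -0.2; 0 0 0 0 0 0 -0.2"}}

```text
clock: 5.82
eef_pos: [599.0, -29.0, 194.8]
tool_rot: [-0.005, 0.994, 0.05, 0.096]
ft_force: [0.4, -0.1, 0.8]
opening: 37.4
grip_force: 0.0
```

Call:
{"method": "jog_arm", "body": {"moves": "0.01 0 -0.04 0 0 0 -0.2; 0 0 0 0 0 0 -0.2"}}

```text
clock: 6.08
eef_pos: [599.4, -29.0, 193.3]
tool_rot: [-0.005, 0.994, 0.05, 0.096]
ft_force: [-0.6, -0.6, -0.4]
opening: 37.4
grip_force: 0.0
```

Call:
{"method": "jog_arm", "body": {"moves": "0.01 0 -0.04 0 0 0 -0.2; 0 0 0 0 0 0 -0.2"}}

```text
clock: 6.32
eef_pos: [599.9, -29.0, 191.7]
tool_rot: [-0.005, 0.994, 0.05, 0.096]
ft_force: [-0.4, 0.2, 0.4]
opening: 37.2
grip_force: 0.0
```

Call:
{"method": "jog_arm", "body": {"moves": "0.01 0 -0.04 0 0 0 -0.2; 0 0 0 0 0 0 -0.2"}}

```text
clock: 6.58
eef_pos: [600.2, -29.0, 190.1]
tool_rot: [-0.005, 0.994, 0.05, 0.096]
ft_force: [-0.1, 0.0, 0.6]
opening: 36.9
grip_force: 0.0
```

Call:
{"method": "jog_arm", "body": {"moves": "0 0 0 0 0 0 -0.6; 0 0 0 0 0 0 -0.6; 0 0 0 0 0 0 -0.6", "newtons": 5}}

```text
clock: 6.95
eef_pos: [600.3, -28.7, 190.3]
tool_rot: [-0.005, 0.994, 0.05, 0.096]
ft_force: [0.0, 1.7, -0.1]
opening: 28.1
grip_force: 5.0
```

Call:
{"method": "jog_arm", "body": {"moves": "0 0 0 0 0 0 -0.25; 0 0 0 0 0 0 -0.25; 0.01 0 -0.06 0 0 0 -0.25; 0 0 0 0 0 0 -0.25"}}

```text
clock: 7.45
eef_pos: [600.6, -29.1, 187.5]
tool_rot: [-0.005, 0.994, 0.05, 0.096]
ft_force: [-0.2, 0.1, -0.2]
opening: 35.2
grip_force: 0.0
```

Call:
{"method": "jog_arm", "body": {"moves": "0.01 0 -0.05 0 0 0 -0.25; 0 0 0 0 0 0 -0.25"}}

```text
clock: 7.7
eef_pos: [601.0, -29.1, 185.6]
tool_rot: [-0.005, 0.994, 0.05, 0.096]
ft_force: [0.9, 0.5, 0.7]
opening: 34.6
grip_force: 0.0
```

Call:
{"method": "jog_arm", "body": {"moves": "0.01 0 -0.05 0 0 0 -0.25; 0 0 0 0 0 0 -0.25"}}

```text
clock: 7.95
eef_pos: [601.4, -29.0, 183.7]
tool_rot: [-0.005, 0.994, 0.05, 0.096]
ft_force: [0.7, 0.6, -0.2]
opening: 35.1
grip_force: 0.0
```

```bash
python3 go.py 130; python3 - <<'E'
from cell import robot
import cv2,numpy as np
a=robot.get_image("scene")["color"][150:220,205:295]
cv2.imwrite("pics/c7.png",cv2.resize(a,(720,560),interpolation=2))
E
```

```text
shift/40: [-0.012 -0.01   0.149] rot/5deg: [ 0.003 -0.001 -0.018]
[600.96190918 -29.45636251 189.60987861] 7.95 [601.44791425 -29.04444292 183.65046285] 35.05214524466091 0.0 [ 0.71605828  0.64288629 -0.21549972] [-0.28012709  0.23414236  1.61517373  0.07881591  1.11493049  1.16135316]
h [-0.18993433 -0.01892146  0.98161445]
```

View pics/c7.png

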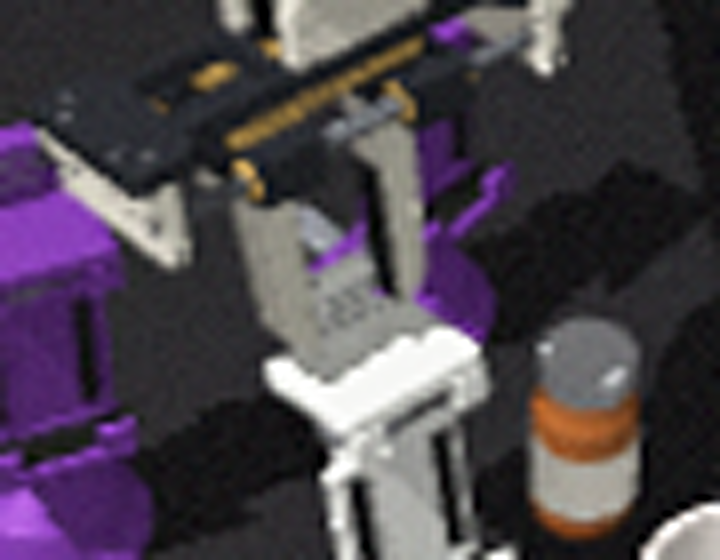

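Call:
{"method": "jog_arm", "body": {"moves": "0 0 0 0 0 0 -1; 0 0 0 0 0 0 -1; 0 0 0 0 0 0 -1; 0 0 0 0 0 0 -1", "newtons": 40}}

```text
clock: 8.5
eef_pos: [601.5, -28.7, 183.9]
tool_rot: [-0.005, 0.994, 0.05, 0.096]
ft_force: [-0.3, 2.4, -0.3]
opening: 27.8
grip_force: 40.0
```

Call:
{"method": "jog_arm", "body": {"moves": "-0.04 0 0.2 0 0 0 -1; -0.04 -0.01 0.2 0 0 0 -1; 0 0 0 0 0 0 -1"}}

```text
clock: 8.88
eef_pos: [598.1, -29.1, 200.3]
tool_rot: [-0.005, 0.994, 0.05, 0.096]
ft_force: [2.4, 3.3, -5.7]
opening: 27.7
grip_force: 40.0
```

Call:
{"method": "jog_arm", "body": {"moves": "-0.05 0 0.25 0 0 0 -1; -0.05 -0.01 0.25 0 0 0 -1; -0.05 0 0.25 0 0 0 -1; 0 0 0 0 0 0 -1"}}

```text
clock: 9.38
eef_pos: [592.1, -29.9, 230.7]
tool_rot: [-0.005, 0.994, 0.05, 0.096]
ft_force: [3.1, 2.1, -4.2]
opening: 28.0
grip_force: 40.0
```

Call:
{"method": "jog_arm", "body": {"moves": "-0.04 -0.01 0.2 0 0 0 -1; 0 0 0 0 0 0 -1; 0 0 0 0 0 0 -1"}}

```text
clock: 9.75
eef_pos: [590.7, -30.1, 237.6]
tool_rot: [-0.005, 0.994, 0.05, 0.096]
ft_force: [2.5, 4.4, -4.6]
opening: 27.6
grip_force: 40.0
```

Call:
{"method": "jog_arm", "body": {"moves": "-0.02 0 0.1 0 0 0 -1; 0 0 0 0 0 0 -1; -0.02 0 0.1 0 0 0 -1; 0 0 0 0 0 0 -1"}}

```text
clock: 10.25
eef_pos: [589.0, -30.3, 245.8]
tool_rot: [-0.005, 0.994, 0.05, 0.096]
ft_force: [2.3, 3.6, -7.4]
opening: 27.6
grip_force: 40.0
```

Call:
{"method": "jog_arm", "body": {"moves": "-0.02 0 0.1 0 0 0 -1; 0 0 0 0 0 0 -1; 0 0 0 0 0 0 -1"}}

```text
clock: 10.62
eef_pos: [588.2, -30.3, 249.7]
tool_rot: [-0.005, 0.994, 0.05, 0.096]
ft_force: [3.7, 3.5, -7.5]
opening: 27.7
grip_force: 40.0
```

Call:
{"method": "jog_arm", "body": {"moves": "-0.04 0 0.2 0 0 0 -1; -0.04 -0.01 0.2 0 0 0 -1; -0.04 0 0.2 0 0 0 -1; 0 0 0 0 0 0 -1; 0 0 0 0 0 0 -1"}}

```text
clock: 11.25
eef_pos: [583.5, -30.8, 273.7]
tool_rot: [-0.005, 0.994, 0.05, 0.096]
ft_force: [3.2, 1.0, -9.0]
opening: 27.5
grip_force: 40.0
```

Call:
{"method": "jog_arm", "body": {"moves": "-0.04 -0.01 0.2 0 0 0 -1; -0.04 0 0.2 0 0 0 -1; 0 0 0 0 0 0 -1; 0 0 0 0 0 0 -1"}}

```text
clock: 11.75
eef_pos: [580.3, -31.1, 289.7]
tool_rot: [-0.005, 0.994, 0.05, 0.096]
ft_force: [3.6, 1.6, -10.3]
opening: 27.5
grip_force: 40.0
```

```bash
python3 go.py 236; python3 - <<'E'
from cell import robot
import cv2,numpy as np
p=robot.get_image("scene");a=p["color"][145:245,215:290]
cv2.imwrite("pics/c8.png",cv2.resize(a,(450,600),interpolation=cv2.INTER_CUBIC))
for r in robot.regions_of(p,"collar")[:5]:print(r["confidence"],r["centre"])
E
```

```text
shift/40: [ 0.014 -0.008  0.1  ] rot/5deg: [ 0.005  0.001 -0.017]
[580.82887054 -31.46203681 293.66101039] 11.75 [580.25117676 -31.13859627 289.67001353] 27.52939144995383 39.97494578361511 [  3.55244589   1.63417303 -10.33620125] [-0.29587697  0.13605447  1.47810716  0.07522033  1.35038749  1.16416236]
h [-0.18993433 -0.01892146  0.98161445]
0.81 [252.8, 196.6]
0.68 [206.9, 188.7]
0.66 [260.6, 156.7]
0.57 [286.3, 258.2]
```

View pics/c8.png

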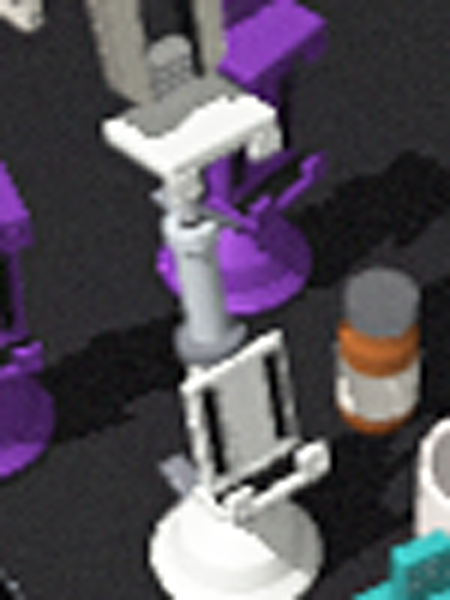

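```bash
python3 -c "
from fit import *
v=np.load('v.npy')
for e in(100,108,116):print(e,(proj('scene',H(v,np.array(bar)[:3]+[0,0,e]))).round(1).tolist())
print(np.array([[172,178],[280,118],[104,125]])/6+[214.6,144.6])"
```

```text
100 [[242.9, 175.0], [261.2, 165.5], [232.1, 167.4]]
108 [[242.5, 172.7], [260.9, 163.2], [231.7, 165.1]]
116 [[242.1, 170.3], [260.6, 160.8], [231.3, 162.8]]
[[243.26666667 174.26666667]
 [261.26666667 164.26666667]
 [231.93333333 165.43333333]]
```

Call:
{"method": "jog_arm", "body": {"moves": "0 0 0.03 0 0 0 -1; 0 0 0 0 0 0 -1; 0 0 0 0 0 0 -1; 0 0 0 0 0 0 -1"}}

```text
clock: 12.35
eef_pos: [580.2, -31.1, 290.9]
tool_rot: [-0.005, 0.994, 0.05, 0.096]
ft_force: [3.0, 1.9, -11.9]
opening: 27.5
grip_force: 40.0
```

```bash
python3 -c "
from cell import robot
s=robot.read_state();print(s['eef_pos'],s['ft_force']);print(robot.hand_in())"
```

```text
[580.15102686 -31.1258805  290.87608166] [  2.99066756   1.85419211 -11.88199724]
the job is handed in; nothing more can be done
None
```

I drew the jaw out by its tab and handed the job in still gripping it at 40 N. The sleeve is at its stop and the rod about 49 mm out, worked out from the arm's travel and the pull force because the jaw hid the band from the camera. I saw no sign of the holder's lean being forced or anything else being touched; no verdict came back.

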